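# Pour slate basing pieces back into their storage jar

### The job

The hand scoop holding five slate pieces is parked with its pan partly under the wire drying rack: draw it out by its handle without knocking the rack, pour all the pieces over its lip, held low over the funnel, through the funnel into the storage jar, then lay the empty scoop flat on the bench and let go. Every piece must end down in the jar, with the jar still standing about where it was and the funnel still seated in its neck; leave the other things on the bench where they are.

Things in the scene. Friction and masses are not known exactly. Their poses are not given: they have to be found in the camera images.
- scoop: Aluminium hand scoop, wooden handle, 110 to 180 g. Pan 110 mm long, 88 wide at the back, 66 at the open mouth; floor 3 mm thick, back wall 42 mm high, sides falling from 36 to 8 mm. Origin: under the middle of the pan; x to the mouth, z up, handle to -x (x -155 to +55 mm in all), 48 mm high. Stands flat loaded or empty. The pieces slide out when the mouth dips by some 25 to 37 degrees.
- scoop_grip (a point): Point to grip on the scoop's handle, on its centre line: 40 mm above the scoop's underside, 100 mm behind its origin. The handle is a straight level bar 18 mm wide (y) and 16 mm tall, from 55 to 155 mm behind the origin; pinch it across its width from above. Axes as the scoop's.
- scoop_lip (a point): Middle of the scoop's front pouring edge, on top of its floor: 55 mm ahead of the scoop's origin, 3 mm above its underside. Axes as the scoop's.
- rack: Wire drying rack, fixed: shelf 120 mm (x) by 200 mm (y) on a wire leg at each corner, open below all round; shelf underside 112 mm above the bench, parts drying on top up to 145 mm. Origin: on the bench under the shelf's middle. The front 40 to 55 mm of the scoop's pan is under the shelf, its handle sticking out on the rack's -x side, nearly parallel to x; draw it out along -x.
- jar: Clear storage jar, loose, upright, about 250 g: 110 mm tall, 76 mm outside diameter (69 mm inside), inner floor 5 mm up, neck 65 mm outside and 58 mm inside. Origin: centre of its underside.
- funnel: White wide-mouth funnel, loose, about 80 g, standing in the jar's neck: mouth 140 mm across, cone at 49 degrees, stem 46 mm inside reaching 32 mm down into the neck, a collar resting on the jar's rim. Origin: on its axis, underside of the collar (jar's rim level, 110 mm above the bench); z up. A small tab on the rim reaches 91 mm from the axis, along its x axis.
- funnel_mouth (a point): Centre of the funnel's open top, level with its rim, 60 mm above the funnel's origin: 170 mm above the bench.
- stone0: Slate piece, an irregular grey chunk about 24 mm across and 16 mm thick, about 20 g. Origin: its middle. All five lie in the scoop's pan at the start and are alike.
- stone1: Slate piece, an irregular grey chunk about 24 mm across and 16 mm thick, about 20 g. Origin: its middle. All five lie in the scoop's pan at the start and are alike.
- stone2: Slate piece, an irregular grey chunk about 24 mm across and 16 mm thick, about 20 g. Origin: its middle. All five lie in the scoop's pan at the start and are alike.
- stone3: Slate piece, an irregular grey chunk about 24 mm across and 16 mm thick, about 20 g. Origin: its middle. All five lie in the scoop's pan at the start and are alike.
- stone4: Slate piece, an irregular grey chunk about 24 mm across and 16 mm thick, about 20 g. Origin: its middle. All five lie in the scoop's pan at the start and are alike.
- jar_lid: Bare metal screw lid of the jar lying on the bench on the robot's side of it, 73 mm across, 16 mm high; to be left alone. Origin: centre of its underside.
- paint_pot: Small paint jar, 36 mm across, 55 mm high, near the rack on its +y side; to be left alone. Origin: centre of its underside.
- thinner: White thinner bottle, 62 mm across, 165 mm high, at the far side of the bench; to be left alone. Origin: centre of its underside.
- mix_cup: Clear little mixing cup, 48 mm across, 45 mm high, near the middle of the bench on the robot's side; to be left alone. Origin: centre of its underside.
- cleaning_pot: Airbrush cleaning pot of glass with a black domed top, 106 mm across, 98 mm high, an airbrush in its side, on the far right of the bench; to be left alone. Origin: centre of its underside.
- tape_stand: Grey masking-tape stand, 100 by 75 mm, 66 mm high, on the far left of the bench; to be left alone. Origin: centre of its underside.

How it is judged:
By the outcome, as a careful person would: the job done as asked, in the order asked, and still so for the second after the job is handed in, with the robot touching nothing.
It also fails if it takes over 72 s, if anything falls off the work surface, if the arm or the gripper's body presses on something with over 40 N, if the wrist force passes 120 N, or if a joint passes its speed limit or range.

### The arm

A 6-joint arm with a two-finger parallel gripper is mounted at the origin on the work surface. World frame = base frame: x ahead of the robot, y to its left, z up, the work surface at z = 0. Lengths are in m, angles in rad, forces in N, time in s.
With the tool pointing down it reaches from about 0.425 to 0.95 m from the base axis. Payload 3.5 kg.
Tool frame: the origin (TCP) lies on the centre line of the jaws, within the pads' length; the fingertips stand env.nose_length ahead of it and the grasp point (between the pads) lies 3 mm ahead of it (env.nose_length is the distance from the TCP to the fingertips, in m); z points along the fingers, y is the line along which they close (so a half turn about z gives the same grasp; the last joint's range is limited). The gripper opens to 85 mm and grips with 20 to 120 N. Pads are 22 mm wide; open, the fingers measure 114 mm over their backs; the gripper's body (76 mm by 85 mm) begins 54 mm behind the grasp point. The pads swing forward as they close: fully open they stand 13 mm farther back than shut.
Start: joints at [-1.284, 0.286, 1.577, -0, 1.279, -0.15], TCP at [0.286, -0.612, 0.253] pointing down, gripper open.
Joint ranges: [-2.77, 2.77], [-0.9, 2.22], [0.21, 2.48], [-1.53, 4.67], [0.24, 2.81], [-2.84, 2.84]. Speed limits (rad/s): [2.79, 2.79, 3.14, 3.14, 3.14, 3.14].

### API

Orientations are given as [roll, pitch, yaw] about the fixed x, y, z axes, in that order (R = Rz(yaw) Ry(pitch) Rx(roll)).
In Python, from plant import env gives the robot as it stands. Calls block until the motion is done:
- env.move_ptp(position, orientation): joint-space move of the TCP to a pose.
- env.line_to(position, max_speed=0.15, orientation=None): straight line of the TCP; orientation=None keeps the orientation; max_speed is the mean speed in m/s.
- env.move_j(angles): joint-space move.
- env.gripper_to(opening, force=None): opening from 0.0 (shut) to 1.0 (fully open); force is the grip in N (None keeps the last); returns when the fingers have stopped.
- env.wait(seconds).
- env.ik(position, orientation): joint angles nearest the present ones, or None.
- env.camera(name): name is "side" or "top"; returns a dict with "frame" (384x512x3 uint8, blue, green, red), "vertical_fov" (degrees; the focal length in pixels is half the picture's height over the tangent of half this angle, whatever the lens; pixels are square), "cx", "cy" (the principal point, pixels), "rvec" (rotation vector, rad) and "tvec" (3), from world to camera coordinates, as OpenCV has them. Camera axes: x right, y down, z forward; pixel columns grow to the right and rows downward; lengths in m; the calibration is good to about 2 mm. A picture is of the moment at which its call begins. There is no depth.
A pose or a line that the arm cannot do raises env.PlanningError and nothing moves.
- env.hand_in(): hands the job in; it is judged then, once.
Readings, each from a call of its own:
- env.get_time(): time.
- env.get_joint_positions(): joint angles.
- env.get_qd(): joint speeds.
- env.get_joint_efforts(): joint torques, N m.
- env.get_tool_pos(): TCP position.
- env.get_tool_rot(): TCP orientation.
- env.get_wrist_force(): force on the tool from outside, world axes, zero at the start.
- env.get_torque(): the same for the moment, N m.
- env.get_grip_width(): opening from 0.0 (shut) to 1.0 (fully open).
- env.get_grasp_force(): force on a finger pad.
Only numpy, scipy, OpenCV 4.12 (cv2) and the standard library are available. Lean on these libraries where they do the work, as an engineer would, in place of code of your own. Each camera call takes 0.05 s, during which the arm holds its last target. There are 200 camera calls.

## Working session

There is one attempt and no reset: what is moved stays moved. The work goes in short steps, each a Python script; the robot and the scene stay as the last script left them, time stands still between calls to the robot, and variables do not carry over. Pictures are saved under pics/ and viewed, at most 10 in all, crops included, and the job is handed in when it is done.

```bash
mkdir -p pics; ls; python3 - <<'E'
from plant import env
import cv2,numpy as np
for n in("side","top"):
    c=env.camera(n); cv2.imwrite(f"pics/{n}0.png",cv2.resize(c["frame"],(800,600),interpolation=cv2.INTER_CUBIC)); cv2.imwrite(f"raw_{n}0.png",c["frame"])
    print(n,{k:np.round(v,4).tolist() for k,v in c.items() if k!="frame"})
    R,_=cv2.Rodrigues(np.array(c["rvec"]));print(-R.T@np.array(c["tvec"]).ravel())
print(env.nose_length,env.get_tool_rot(),env.get_time())
E
```

```text
pics
side {'vertical_fov': 51.359, 'cx': 254.2994, 'cy': 189.6289, 'rvec': [0.6574, -2.6557, 1.1382], 'tvec': [0.5627, 0.2906, 1.1724]}
[0.20903343 0.83781713 1.01484537]
top {'vertical_fov': 45.4406, 'cx': 262.0759, 'cy': 186.576, 'rvec': [2.1524, -2.0951, 0.1938], 'tvec': [-0.0188, 0.6164, 1.4627]}
[ 0.33850408 -0.00926007  1.55086789]
0.022 [-3.13947861e+00 -3.00720061e-04  4.36799366e-01] 0.1
```

View pics/top0.png

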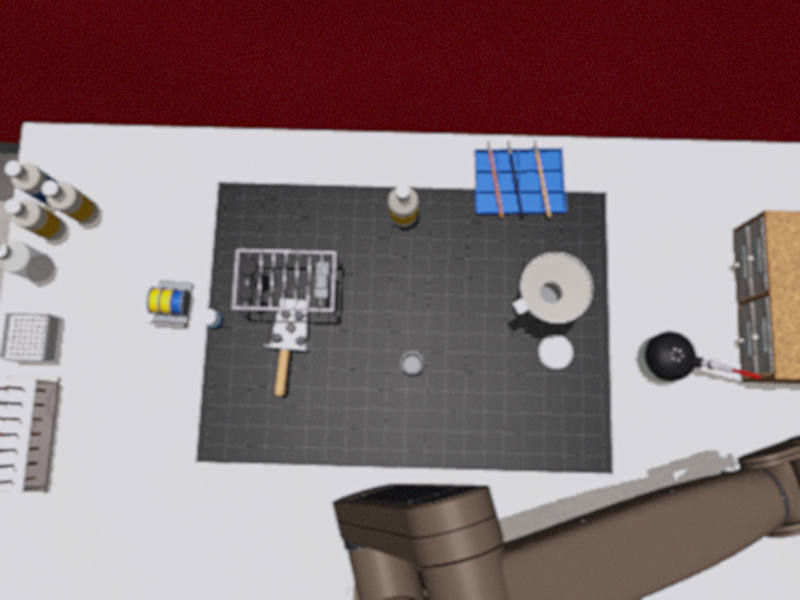

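View pics/side0.png

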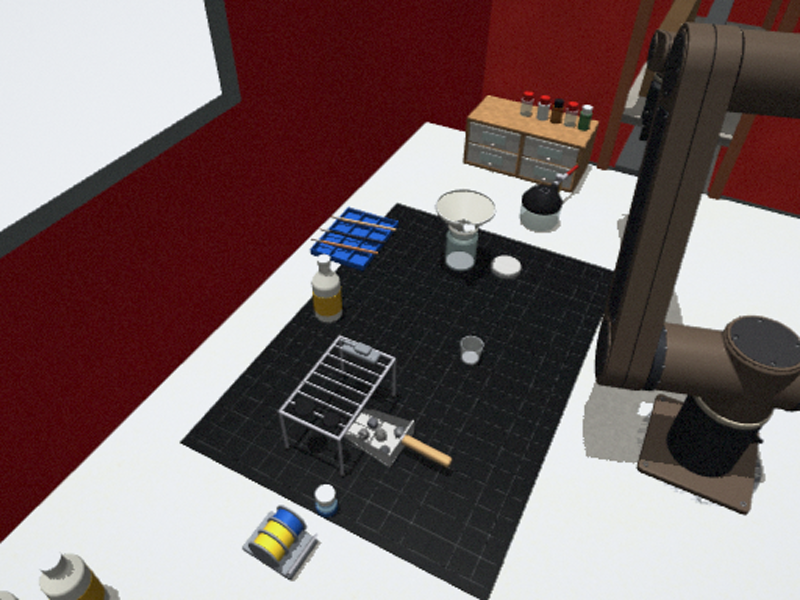

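The top view shows the scoop handle at about (283,373), the rack at (287,282), the funnel at (556,288) with its tab at (520,306), the lid at (556,352), the cup at (412,363) and the thinner at (403,205). The side view agrees. Next I'll measure the handle and the funnel.

```bash
cat > h.py <<'E'
import cv2,numpy as np
def ray(c,uv,z):
    f=c["frame"].shape[0]/2/np.tan(np.radians(c["vertical_fov"])/2)
    R,_=cv2.Rodrigues(np.array(c["rvec"],float)); t=np.array(c["tvec"],float).ravel()
    uv=np.atleast_2d(uv).astype(float)
    d=np.c_[(uv[:,0]-c["cx"])/f,(uv[:,1]-c["cy"])/f,np.ones(len(uv))]@R
    o=-R.T@t
    return o+d*((z-o[2])/d[:,2])[:,None]
def blob(mask,box):
    m=np.zeros_like(mask);x0,y0,x1,y1=box;m[y0:y1,x0:x1]=mask[y0:y1,x0:x1]
    n,l,s,_=cv2.connectedComponentsWithStats(m)
    k=1+np.argmax(s[1:,4]);return (l==k).astype(np.uint8)
def wood(fr,box):
    hsv=cv2.cvtColor(fr,cv2.COLOR_BGR2HSV)
    return blob(cv2.inRange(hsv,(8,70,70),(28,255,255)),box)
def handle(c,box,z=.048):
    m=wood(c["frame"],box);v,u=np.nonzero(m)
    p=ray(c,np.c_[u,v],z)[:,:2];ctr=p.mean(0)
    w,V=np.linalg.eigh(np.cov((p-ctr).T));a=V[:,1]
    if a[0]<0:a=-a
    s=(p-ctr)@a
    return ctr,a,s.min(),s.max(),np.ptp((p-ctr)@V[:,0]),len(u)
E
python3 - <<'E'
from plant import env
from h import *
t=env.camera("top");s=env.camera("side")
for n,c,b in(("top",t,(165,215,200,260)),("side",s,(250,270,300,305))):
    ctr,a,lo,hi,w,k=handle(c,b);print(n,"handle",ctr,"yaw",np.degrees(np.arctan2(a[1],a[0])),lo,hi,w,k,"ends",ctr+a*lo,ctr+a*hi)
# funnel rim
for n,c,b in(("top",t,(320,155,390,212)),("side",s,(272,118,322,155))):
    g=cv2.cvtColor(c["frame"],cv2.COLOR_BGR2GRAY);m=blob(cv2.inRange(g,110,255),b)
    cn=max(cv2.findContours(m,0,1)[0],key=cv2.contourArea)[:,0]
    P=ray(c,cn,.17)[:,:2]
    # robust circle fit r=.07
    from scipy.optimize import least_squares
    r=least_squares(lambda q:np.hypot(*(P-q[:2]).T)-q[2],[*P.mean(0),.07],loss="soft_l1",f_scale=.002)
    d=np.hypot(*(P-r.x[:2]).T);far=P[np.argmax(d)]
    print(n,"funnel",r.x,"tab dir",np.degrees(np.arctan2(*(far-r.x[:2])[::-1])),d.max())
S=1/1.5625
for nm,uv,z in(("rackcorners",[(233,249),(337,249),(232,311),(338,314)],.115),("lid",[(556,352)],.016),("cup",[(412,363)],.045),("thin",[(403,192)],.165),("mouthpan",[(270,347),(307,347)],.04),("paint",[(214,318)],.055)):
    print(nm,ray(t,np.array(uv)*S,z)[:,:2].round(3).tolist())
m=cv2.resize(t["frame"][180:260,130:240],None,fx=6,fy=6,interpolation=cv2.INTER_CUBIC);cv2.imwrite("pics/crop1.png",m)
E
```

```text
top handle [0.43983228 0.26076774] yaw -3.324242279411599 -0.048537544621675706 0.04712562742470385 0.02418734859144929 213 ends [0.39137641 0.26358226] [0.48687861 0.2580351 ]
side handle [0.43904849 0.26465021] yaw -4.1057334113340485 -0.047982527135749915 0.04840849964708421 0.02208733872812224 239 ends [0.3911891  0.26808563] [0.48733275 0.2611843 ]
top funnel [ 0.61295377 -0.28874696  0.07159769] tab dir 122.76712883980652 0.09281488004102743
side funnel [ 0.6091569  -0.2951881   0.09756074] tab dir 149.47317989418235 0.1273849940975419
rackcorners [[0.685, 0.364], [0.691, 0.149], [0.556, 0.356], [0.556, 0.141]]
lid [[0.501, -0.32]]
cup [[0.467, -0.011]]
thin [[0.801, 0.016]]
mouthpan [[0.493, 0.29], [0.495, 0.211]]
paint [[0.549, 0.408]]
```

View pics/crop1.png

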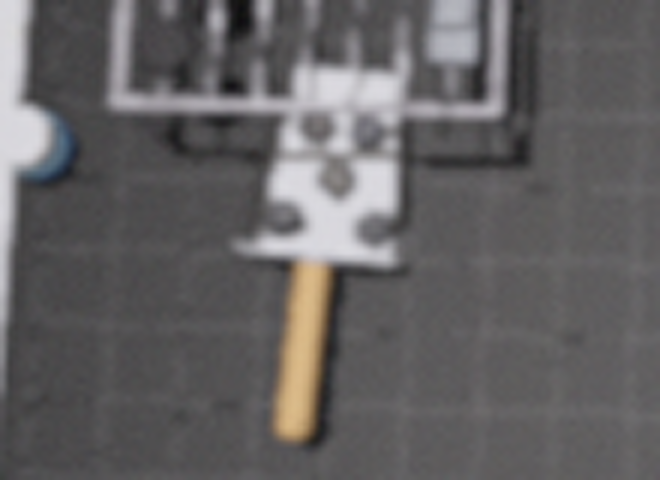

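The crop confirms the pan is under the shelf's front bar (bar row about 104, pan back about 250, handle end about 435). Handle yaw is about −3.5°, and the grip point is near (0.4445, 0.2615). Next I'll check IK for the whole plan before gripping.

```bash
cat >> h.py <<'E'
PI=np.pi
PSI=np.radians(-3.5)
F=np.array([.613,-.289]); PHI=np.arctan2(F[1],F[0])
def rz(a):return np.array([[np.cos(a),-np.sin(a),0],[np.sin(a),np.cos(a),0],[0,0,1]])
def ry(a):return np.array([[np.cos(a),0,np.sin(a)],[0,1,0],[-np.sin(a),0,np.cos(a)]])
def ori(psi,th=0):return [PI,-th,psi+PI if psi<0 else psi-PI]
def pour(th,z,back=.015,phi=PHI):
    lip=np.array([*(F-back*np.array([np.cos(phi),np.sin(phi)])),z])
    return lip+rz(phi)@ry(th)@np.array([-.155,0,.040]),ori(phi,th)
E
cat > plan.py <<'E'
from plant import env
from h import *
d=np.radians
print(env.ik([.4445,.2615,.043],ori(PSI)),env.ik([.37,.266,.05],ori(PSI)),env.ik([.37,.266,.27],ori(PSI,d(-6))))
print(env.ik([.52,0,.27],ori(0.-1e-6,d(-6))))
for th,z in((-6,.2),(0,.19),(30,.185),(45,.185),(58,.185)):print(th,pour(d(th),z)[0],env.ik(*pour(d(th),z)))
print(env.ik([.542,-.0955,.043],ori(d(-10))))
E
python3 plan.py
```

```text
[ 0.3348525   0.2223728   2.09050371  0.          0.82871615 -1.1748573 ] [ 0.40003924  0.0871128   2.23123919  0.          0.82324067 -1.10967056] [ 0.42494654 -0.27714741  2.11388749 -0.05215962  1.21263336 -1.06872923]
[-0.20475646 -0.12852722  1.98958839  0.02300688  1.17807738 -1.78326705]
-6 [ 0.45621814 -0.2150849   0.22357896] [-0.65206098 -0.12365618  2.07216584  0.02474268  1.09080588 -1.79261047]
0 [ 0.45923202 -0.2165058   0.23      ] [-0.64061717 -0.06604976  2.00457336  0.          1.20306905 -1.77086409]
30 [ 0.49610564 -0.23388993  0.29714102] [-0.5935335   0.24887877  1.5976064  -0.07856398  1.81291415 -1.72241557]
45 [ 0.52587933 -0.2479268   0.32288582] [-0.57693413  0.43064362  1.38586746 -0.11180871  2.10307196 -1.72445292]
58 [ 0.55582042 -0.26204258  0.33764423] [-0.56586863  0.5938134   1.20480281 -0.14897272  2.34615493 -1.74212747]
[-0.35879014  0.28807941  2.00694685  0.          0.84656639 -1.75505354]
```

```bash
python3 - <<'E'
from plant import env
from h import *
env.move_ptp([.4445,.2615,.27],ori(PSI))
env.line_to([.4445,.2615,.075],.15)
env.line_to([.4445,.2615,.043],.06)
env.gripper_to(0.0,110)
print(env.get_time(),env.get_grip_width(),env.get_grasp_force(),env.get_wrist_force())
env.line_to([.4445,.2615,.051],.04)
c=env.camera("side");print(env.get_wrist_force(),env.get_torque())
cv2.imwrite("pics/grip.png",cv2.resize(c["frame"][200:330,150:340],None,fx=4,fy=4,interpolation=cv2.INTER_CUBIC))
E
```

```text
6.075 0.19094931399910856 107.25042700767517 [-1.23929835 -1.68249028  3.92567883]
[ 0.5479094  -0.06574163 -2.33387525] [0.04022208 0.22571852 0.02036655]
```

View pics/grip.png

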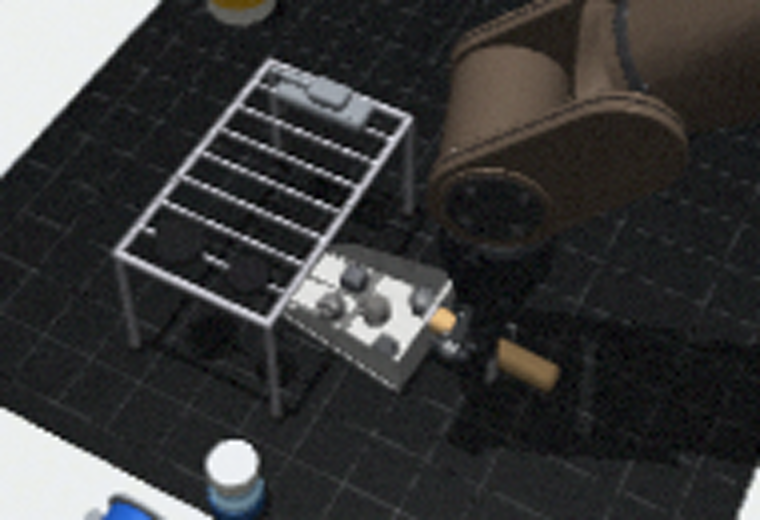

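The crop shows the handle held mid-length near (480,345), all five stones in the pan and the rack untouched. The 2.3 N wrist force matches the full load. Next I'll draw the scoop out, lift it and carry it to just short of the funnel.

```bash
python3 - <<'E'
from plant import env
from h import *
d=np.radians
env.line_to([.37,.266,.053],.06)
env.line_to([.37,.266,.27],.12,ori(PSI,d(-6)))
env.line_to([.46,.16,.28],.12,ori(d(-5),d(-6)))
env.line_to([.48,-.02,.28],.13,ori(d(-12),d(-6)))
p,o=pour(d(-6),.25)
env.line_to(p,.12,o)
p,o=pour(d(-4),.19)
env.line_to(p,.06,o)
print(env.get_time(),env.get_wrist_force(),env.get_torque())
for n,b in(("top",(150,220,300,400)),("side",(60,190,240,420))):
    c=env.camera(n);f=c["frame"][b[0]:b[1],b[2]:b[3]] if n=="side" else c["frame"][140:270,300:420]
    cv2.imwrite(f"pics/pre_{n}.png",cv2.resize(f,None,fx=4,fy=4,interpolation=cv2.INTER_CUBIC))
a=[cv2.imread(f"pics/pre_{n}.png") for n in("top","side")]
cv2.imwrite("pics/pre.png",np.hstack([cv2.resize(x,(400,int(x.shape[0]*400/x.shape[1])))[:288] for x in a]))
E
```

```text
15.525 [-1.56943657  0.82896238 -2.02607515] [ 0.04951615  0.22146309 -0.030922  ]
```

View pics/pre_side.png

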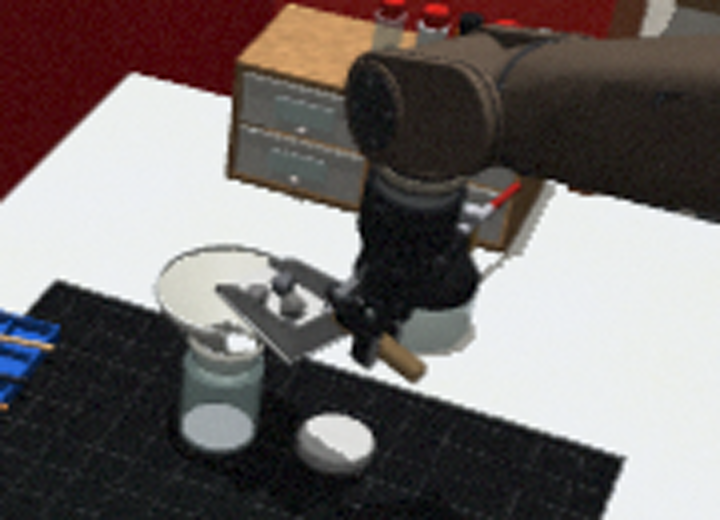

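The crop shows the lip inside the funnel mouth near (225,290), just above the rim, with the stones still in the pan. The funnel is seated. Next I'll tilt slowly about the lip.

```bash
python3 - <<'E'
from plant import env
from h import *
d=np.radians
for th in list(range(2,21,6))+list(range(23,54,3)):
    p,o=pour(d(th),.19-.012*min(1,max(0,(th-8)/15)))
    env.line_to(p,.05 if th<21 else .025,o)
    if th>20: env.wait(.25);print(th,round(env.get_time(),2),env.get_wrist_force().round(2)[2] if hasattr(env.get_wrist_force(),'round') else env.get_wrist_force()[2])
env.wait(.6)
c=env.camera("side");cv2.imwrite("pics/pour.png",cv2.resize(c["frame"][60:190,240:420],None,fx=4,fy=4,interpolation=cv2.INTER_CUBIC))
print(env.get_time(),env.get_wrist_force())
E
```

```text
23 18.07 -2.92
26 18.8 -2.28
29 19.53 -1.65
32 20.27 -1.7
35 21.0 -0.82
38 21.73 -0.93
41 22.47 -0.45
44 23.2 -1.27
47 23.93 -0.35
50 24.67 -1.33
53 25.4 -1.68
26.05 [-0.05037591 -0.017671   -1.64574784]
```

View pics/pour.png

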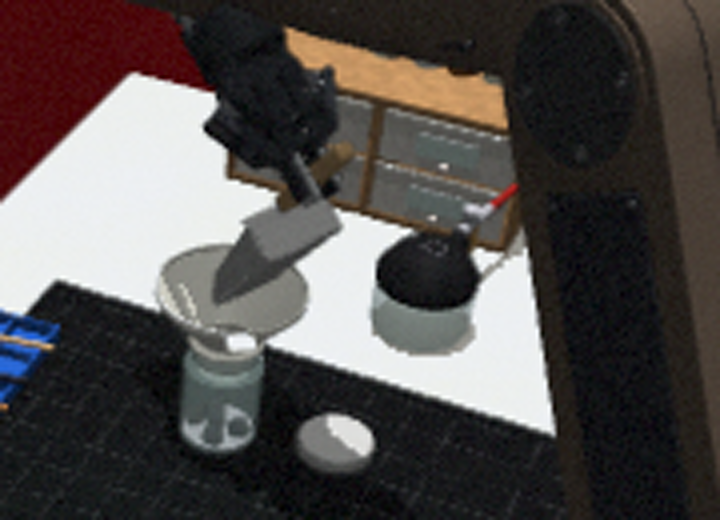

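The crop shows stones in the jar near (215,430) and the pan tipped steeply. I can't see yet whether the pan or the funnel still holds any, so I'll rock a bit steeper, rise, level out and look from above.

```bash
python3 - <<'E'
from plant import env
from h import *
d=np.radians
for th in (59,54,59):
    p,o=pour(d(th),.180);env.line_to(p,.08,o)
env.wait(.3)
p,o=pour(d(40),.215);env.line_to(p,.08,o)
p,o=pour(d(5),.25,.09);env.line_to(p,.1,o)
p,o=pour(d(0),.25,.16,PHI+d(8));env.line_to(p,.1,o)
f=[];q=[]
for i in range(8): env.wait(.05);f.append(env.get_wrist_force());q.append(env.get_torque())
print(env.get_time(),np.mean(f,0),np.mean(q,0))
a=env.camera("top")["frame"][140:270,290:420];b=env.camera("side")["frame"][80:190,250:380]
a=cv2.resize(a,(400,400),interpolation=cv2.INTER_CUBIC);b=cv2.resize(b,(400,338),interpolation=cv2.INTER_CUBIC)
cv2.imwrite("pics/after.png",np.hstack([a,cv2.copyMakeBorder(b,0,62,0,0,0)]))
E
```

```text
31.0583 [-0.04619124  0.09233031 -1.38208772] [0.03614498 0.09384344 0.01809532]
```

View pics/after.png

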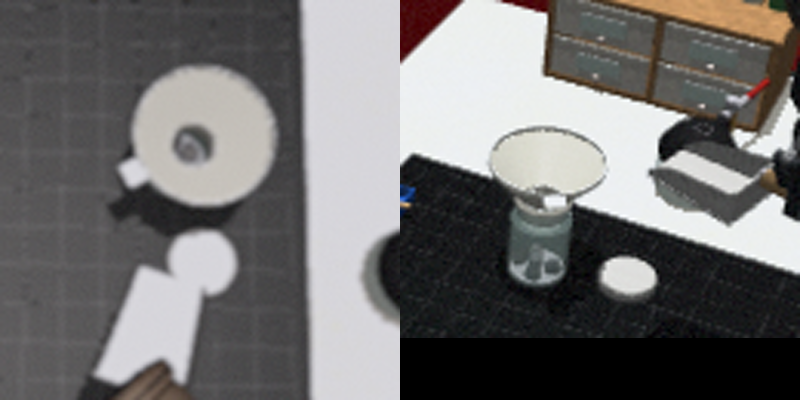

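The picture shows the pan empty at (150,320) and the funnel cone clear and seated, with the stones in the jar at (540,265). Next I'll lay the scoop down between the cup and the jar.

```bash
python3 - <<'E'
from plant import env
from h import *
d=np.radians
o=ori(d(-10));P=[.542,-.0955]
env.line_to([*P,.28],.13,o)
env.line_to([*P,.08],.13);env.line_to([*P,.0445],.04)
z=.0445
while z>.0405:
    f=np.mean([env.get_wrist_force()[2] for _ in range(3)])
    print(round(z,4),f)
    if f>1.5:break
    z-=.001;env.line_to([*P,z],.02);env.wait(.1)
env.gripper_to(.55);env.wait(.2)
env.line_to([*P,.12],.1)
env.line_to([.42,.0,.30],.15)
print(env.get_time(),env.get_grip_width())
t=env.camera("top");s=env.camera("side")
ctr,a,lo,hi,w,k=handle(t,(230,190,340,260));print(ctr,np.degrees(np.arctan2(a[1],a[0])),lo,hi)
A=cv2.resize(t["frame"][120:270,240:440],(400,300),interpolation=cv2.INTER_CUBIC);B=cv2.resize(s["frame"][100:250,230:430],(400,300),interpolation=cv2.INTER_CUBIC)
C=cv2.resize(s["frame"][115:185,265:325],(350,300),interpolation=cv2.INTER_CUBIC)[:,:300]
C=cv2.resize(s["frame"][115:180,265:325],(277,300),interpolation=cv2.INTER_CUBIC)
D=cv2.resize(t["frame"][155:212,327:387],(316,300),interpolation=cv2.INTER_CUBIC)
row=np.hstack([C,D,np.zeros((300,800-277-316,3),np.uint8)])
cv2.imwrite("pics/end.png",np.vstack([np.hstack([A,B]),row]))
E
```

```text
0.0445 -1.757922704682013
0.0435 -0.7195320781388257
0.0425 5.695026536686245
39.925 0.5491380702305829
[0.49664405 0.01089448] 76.57037652268777 -0.06804865950425305 0.06815559664767896
```

View pics/end.png

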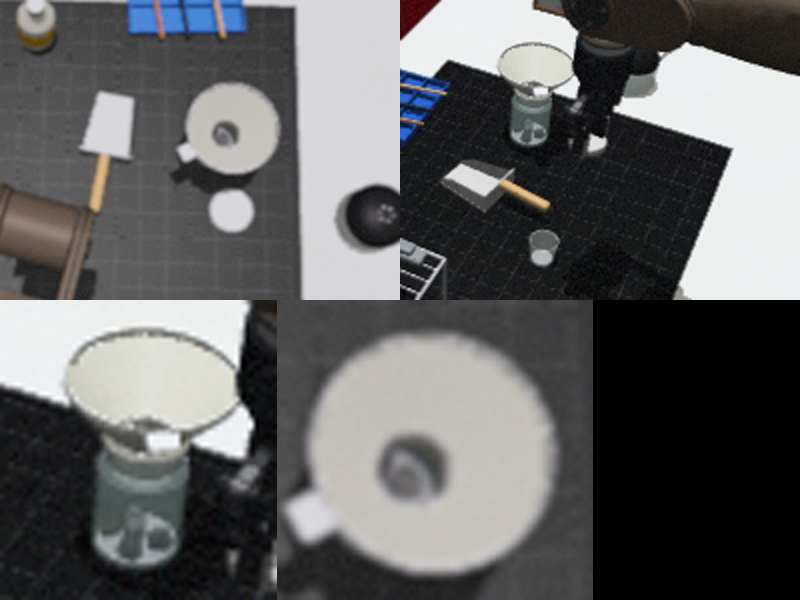

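The picture shows the scoop lying flat and clear at (105,130), the funnel seated and no stray stones on the mat. I'll take one close, averaged look at the jar and the stem to confirm that no piece is jammed.

```bash
python3 - <<'E'
from plant import env
from h import *
t=np.mean([env.camera("top")["frame"] for _ in range(8)],0);s=np.mean([env.camera("side")["frame"] for _ in range(8)],0)
def z(im,b):
    c=im[b[1]:b[3],b[0]:b[2]];c=cv2.resize(c.astype(np.float32),(400,400*(b[3]-b[1])//(b[2]-b[0])),interpolation=cv2.INTER_CUBIC);return np.clip((c-20)*1.3,0,255).astype(np.uint8)[:500]
A=z(s,(280,135,312,175));B=z(t,(336,171,368,203))
h=max(len(A),len(B));B=cv2.copyMakeBorder(B,0,h-len(B),0,0,0)
cv2.imwrite("pics/z.png",np.hstack([A,B]));print(env.get_time())
E
```

```text
40.825
```

View pics/z.png

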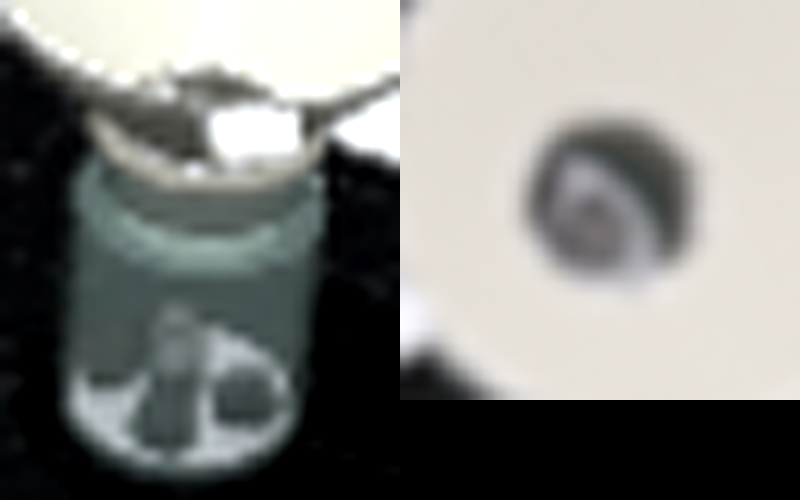

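The left crop shows the stones down in the jar: a two-high stack at (170,370) and others at (245,390) and (105,360). The right crop shows the stem unblocked. The scoop's weight fell by about 0.95 N, which is five pieces, and no strays are visible.

```bash
python3 -c "
from plant import env
print(env.hand_in())"
```

```text
the job is handed in; nothing more can be done
None
```

I handed the job in at about 41 s: the scoop lies flat, empty and released, the funnel is seated and the jar stands where it was. I could make out four stones in the jar; the fifth I infer from the scoop being about 0.95 N lighter, its empty pan, the clear funnel and no strays in view.

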